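Bring the end plate back onto its stop pin, slack taken up

TASK

Crank the handwheel anticlockwise (seen from above) until the end plate's lug has gone past the pin hole, then take the thick stop pin from the wooden rack and drop it fully home in that hole. Now crank back clockwise, through the slack, until the lug bears on the pin; press it there firmly but gently for half a second, with about 8 N on the pin (no more than 16 N), and let go, leaving the lug on the pin with the slack taken up. Leave the other things on the bench alone.

Things in the scene. Friction and masses are not known exactly. Their poses are not given: they have to be found in the camera images.
- hub (a point): Indexing stand, fixed to the bench: a grey cast base, on it a bright aluminium end plate (180 mm diameter, its top 55 mm above the bench), above that a dark steel handwheel (160 mm diameter, top of rim 99 mm above the bench), all on one vertical axis. This point is on that axis, at the top of the handwheel's hub, 105 mm above the bench. Its x and y axes turn with the handwheel.
- handle_mid (a point): The handwheel's crank handle: an upright black round grip, 22 mm diameter, 52 mm tall (from 103 to 155 mm above the bench), 75 mm from the wheel's axis, that spins freely on its own spindle, so it can be held without turning the wrist. This point is on its centre line, 133 mm above the bench. Moving it around the axis turns the wheel.
- handwheel (a joint): Slack between handwheel and end plate (worn key), rad: the wheel's angle relative to the plate, 0 to 0.45. At 0 the wheel drives the plate clockwise (seen from above), at 0.45 anticlockwise; in between it turns loosely (about 0.5 N on the handle). Turning the plate too takes 4 to 6 N on the handle (brake torque 0.3 to 0.4 N m). Both stay where they are left.
- end_plate (a joint): Angle of the end plate, rad, anticlockwise from above; 0: the lug's middle is over the pin hole. Starts at -1.0 to -0.4, turns from -1.4 to 1.4. With the lug bearing on the far side of the seated pin: about 0.17 (0.14 to 0.19, for the pin's play). Pressing it there with 4 N, 8 N, 16 N on the pin takes about 10, 15 and 27 N on the handle; the stop is hard.
- lug: The square aluminium lug on the rim of the end plate: 36 mm radially, 20 mm wide, 20 mm high, its underside 37 mm and its top 57 mm above the bench, its middle 105 mm from the stand's axis. Origin: centre of its underside; x points in towards the stand's axis, z up.
- pin_hole (a point): Mouth of the only hole of the stand, in the flat steel block that juts out of the base beside the plate: 18 mm diameter, 30 mm deep, upright, its mouth 35 mm above the bench, 105 mm from the stand's axis. z is up, x points in to the axis. The lug passes 2 mm over it.
- pin_mid (a point): The stop pin: a loose, plain bright steel pin, 16 mm diameter, 90 mm long, about 0.14 kg, standing upright in one of the two holes (20 mm wide, 30 mm deep, 56 mm apart) of a 70 x 120 x 40 mm wooden rack. This point is its centre, half-way up; z along the pin. In the rack the foot is 10 mm, in the stand's hole 5 mm above the bench.
- pin_foot (a point): Centre of the foot of the stop pin, 45 mm below its centre.
- rack: The wooden pin rack, fixed: 70 mm (x) by 120 mm (y), 40 mm high. Origin: centre of its underside. Holes at y = -28 and +28 mm: the stop pin is in one and the thinner drift in the other.
- drift_tip (a point): Bystander, to be left alone: a thinner dark drift, 10 mm diameter, 75 mm long, standing in the other hole of the same rack, in the way if grasped carelessly. Point: centre of its foot.
- mallet: Bystander, to be left alone: a blue-headed mallet lying on the bench. Origin: underside.
- hex_ring: Bystander, to be left alone: a flat steel spanner ring, about 100 mm across, lying on the bench. Origin: underside.
- bearing_ring: Bystander, to be left alone: a small steel bearing ring, 72 mm across, 16 mm high. Origin: underside.
- oil_bottle: Bystander, to be left alone: a capped green bottle, 64 mm diameter, 170 mm tall. Origin: underside.
- screwdriver: Bystander, to be left alone: a screwdriver lying on the bench, 200 mm long. Origin: underside.

How it is judged (in metres and radians):
On the way, in this order (a step that is already met when the one before it is completed fails the run):
1. the lug has been carried anticlockwise past the pin hole, clear of it (value of joint end_plate above 0.16 rad), for 0.1 s.
2. the stop pin stands fully home in the hole, the lug still on the far side of it (z of pin_foot in the frame of pin_hole below -0.026 m and horizontal distance between pin_foot and pin_hole below 0.004 m and angle between pin_mid's own z axis and vertical below 0.12 rad and value of joint end_plate above 0.1 rad), for 0.2 s.
3. the lug is pressed on the pin with at least 4 N, the slack taken up clockwise (z of pin_foot in the frame of pin_hole below -0.026 m and horizontal distance between pin_foot and pin_hole below 0.004 m and angle between pin_mid's own z axis and vertical below 0.12 rad and contact force between stop_pin and lug above 4 N and value of joint handwheel below 0.06 rad), for 0.3 s.
At the end, for the whole second after the job is handed in: Stop pin in the stand's hole, foot over 26 mm below the mouth, under 4 mm off centre, under 0.12 rad from upright, at rest; plate at rest with the lug on the pin's far side (plate angle 0.11 to 0.205, within 3 mm of bearing); slack taken up clockwise (below 0.10) (z of pin_foot in the frame of pin_hole below -0.026 m and horizontal distance between pin_foot and pin_hole below 0.004 m and angle between pin_mid's own z axis and vertical below 0.12 rad and value of joint end_plate between 0.11 and 0.205 rad and value of joint handwheel below 0.1 rad and velocity of joint end_plate between -0.05 and 0.05 rad/s and linear speed of stop_pin below 0.02 m/s); the robot touches nothing.
It fails at once if the lug is pressed on the pin with more than 16 N (contact force between stop_pin and lug above 16 N).
It fails at once if a bystander is moved by more than 25 mm (distance of any of drift_tip, mallet, hex_ring, bearing_ring, oil_bottle, screwdriver from where it was at the start of the episode above 0.025 m).
It also fails if it takes over 72 s, if anything falls off the work surface, if the arm or the gripper's body presses on something with over 40 N, if the wrist force passes 120 N, or if a joint passes its speed limit or range.

ROBOT

A 6-joint arm with a two-finger parallel gripper is mounted at the origin on the work surface. World frame = base frame: x ahead of the robot, y to its left, z up, the work surface at z = 0. Lengths are in m, angles in degrees, forces in N, time in s.
With the tool pointing down it reaches from about 0.225 to 0.875 m from the base axis. Payload 3.4 kg.
Tool frame: the origin (TCP) lies midway between the tips of the shut fingers; the grasp point (between the pads) lies 19 mm behind it; z points along the fingers, y is the line along which they close (so a half turn about z gives the same grasp; the last joint's range is limited). The gripper opens to 85 mm and grips with 20 to 120 N. Pads are 22 mm wide; open, the fingers measure 114 mm over their backs; the gripper's body (76 mm by 85 mm) begins 54 mm behind the grasp point. The pads swing forward as they close: fully open they stand 13 mm farther back than shut.
Start: joints at [-81.818, 15.808, 86.224, -0, 77.962, -6.933], TCP at [0.15, -0.555, 0.206] pointing down, gripper open.
Joint ranges: [-165.64, 165.64], [-43.16, 119.46], [12.63, 154.43], [-67.54, 247.53], [6.08, 155.33], [-154.97, 154.97]. Speed limits (degrees/s): [147.25, 147.25, 180, 180, 180, 180].

INTERFACE

Orientations are given as a 3x3 rotation matrix whose columns are the frame's x, y, z axes.
In Python, from cell import robot gives the robot as it stands. Calls block until the motion is done:
- robot.move_to(position, orientation): joint-space move of the TCP to a pose.
- robot.move_l(position, attitude=None, max_speed=0.15): straight line of the TCP; attitude=None keeps the orientation; max_speed is the mean speed in m/s.
- robot.move_joints(angles): joint-space move.
- robot.gripper_open() and robot.gripper_close(effort=None): open the fingers fully, or close them until they stop; effort is the grip in N (None keeps the last).
- robot.hold(seconds).
- robot.inverse_kinematics(position, orientation): joint angles nearest the present ones, or None.
- robot.get_obs(): the state.
- robot.camera(name): name is "side" or "top" or "wrist"; returns a dict with "pixels" (384x512x3 uint8, red, green, blue), "fx", "fy", "cx", "cy" (pixels), "R" (3x3) and "t" (3): a world point X has camera coordinates R X + t; the wrist camera has in their place "T_tool_cam" (4x4, takes a point from camera to tool coordinates, whose origin is the TCP and whose axes are the flange's). Camera axes: x right, y down, z forward; pixel columns grow to the right and rows downward; lengths in m; the calibration is good to about 2 mm. A picture is of the moment at which its call begins: read the wrist's pose just before it. There is no depth.
A pose or a line that the arm cannot do raises robot.Unreachable and nothing moves.
- robot.hand_in(): hands the job in; it is judged then, once.
The state is a dict: "time": time; "joints": joint angles; "qvel": joint speeds; "effort": joint torques, N m; "position": TCP position; "eef_rot": TCP orientation; "force": force on the tool from outside, world axes, zero at the start; "torque": the same for the moment, N m; "gripper_width": opening from 0.0 (shut) to 1.0 (fully open); "grip_force": force on a finger pad.
Only numpy, scipy, OpenCV 4.12 (cv2) and the standard library are available. Lean on these libraries where they do the work, as an engineer would, in place of code of your own. Each camera call takes 0.05 s, during which the arm holds its last target. There are 200 camera calls.

## Working session

There is one attempt and no reset: what is moved stays moved. The work goes in short steps, each a Python script; the robot and the scene stay as the last script left them, time stands still between calls to the robot, and variables do not carry over. Pictures are saved under pics/ and viewed, at most 10 in all, crops included, and the job is handed in when it is done.

```bash
mkdir -p pics; ls; python3 - <<'E'
from cell import robot
import cv2,numpy as np
ims={}
for n in("top","side"):
    c=robot.camera(n); cv2.imwrite(f"pics/{n}0.png",c["pixels"][:,:,::-1]); np.save(f"{n}0.npy",c,allow_pickle=True)
    print(n,c["fx"],c["cx"],c["cy"],np.round(c["R"],4).tolist(),c["t"])
print(robot.get_obs())
E
```

```text
pics
top 357.12322572844806 254.5718019964023 189.04058527846666 [[0.0063, -0.9999, -0.0095], [-0.9905, -0.0049, -0.1375], [0.1374, 0.0103, -0.9905]] [0.02882576 0.57442125 1.02978604]
side 446.85972824645626 257.1343421887763 192.17027518237398 [[-0.6915, -0.7224, -0.0007], [-0.5155, 0.4941, -0.7001], [0.5061, -0.4838, -0.714]] [0.41773301 0.34298714 0.92976347]
{'time': 0.1, 'joints': array([-8.18203544e+01,  1.58451105e+01,  8.62871111e+01,  1.46442261e-04,
        7.79634783e+01, -6.93232213e+00]), 'qvel': array([-0.07027301, -0.03652734, -0.21825525, -0.07729255,  0.00263868,
        0.02764473]), 'effort': array([ 1.13513222e-03, -4.17699158e+01, -2.46404207e+01, -1.33644426e-04,
        5.77816623e-03,  3.88208804e-06]), 'position': array([ 0.14983301, -0.55460536,  0.20502114]), 'eef_rot': array([[ 9.65418360e-01,  2.60705456e-01, -2.35168187e-04],
       [ 2.60705482e-01, -9.65416965e-01,  1.65364034e-03],
       [ 2.04077700e-04, -1.65776438e-03, -9.99998605e-01]]), 'force': array([0.10593507, 0.36444597, 0.11363522]), 'torque': array([-0.03821245, -0.00187959, -0.02962519]), 'grip_force': 0.0, 'gripper_width': 0.9993749146014955}
```

View pics/top0.png

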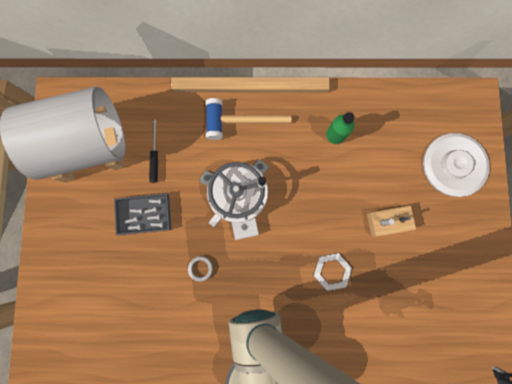

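View pics/side0.png

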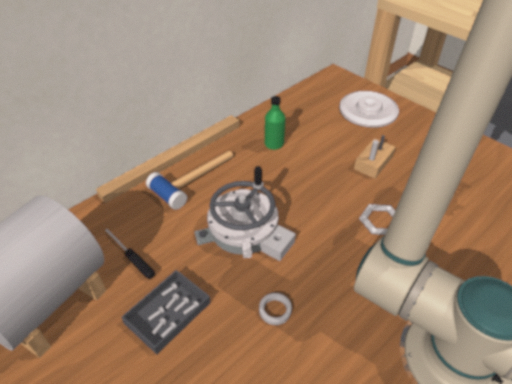

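The top view shows the stand's hub near (237,189), the handle at (262,182), the lug at (216,220), the hole block at (244,228) and the rack at (391,220). I'll enlarge these.

```bash
cat > h.py <<'E'
import numpy as np,cv2
def load(n): return np.load(n,allow_pickle=True).item()
def ray(c,u,v):
    d=np.array([(u-c["cx"])/c["fx"],(v-c["cy"])/c["fy"],1.]); R=np.array(c["R"]);return -R.T@c["t"],R.T@d
def plane(c,u,v,z):
    o,d=ray(c,u,v); return o+d*(z-o[2])/d[2]
def proj(c,X):
    p=np.array(c["R"])@X+c["t"]; return np.array([c["fx"]*p[0]/p[2]+c["cx"],c["fy"]*p[1]/p[2]+c["cy"]])
E
python3 - <<'E'
from h import *
t=load("top0.npy")["pixels"][:,:,::-1];s=load("side0.npy")["pixels"][:,:,::-1]
f=lambda im,x,y,w,h:cv2.resize(im[y:y+h,x:x+w],(400,300),interpolation=cv2.INTER_CUBIC)
a=np.vstack([np.hstack([f(t,190,150,100,100*3//4+0),f(t,355,190,80,60)]),np.hstack([f(s,185,160,120,90+10-10),f(s,340,125,80,60)])])
cv2.imwrite("pics/z.png",a)
E
```

```text
(no output)
```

View pics/z.png

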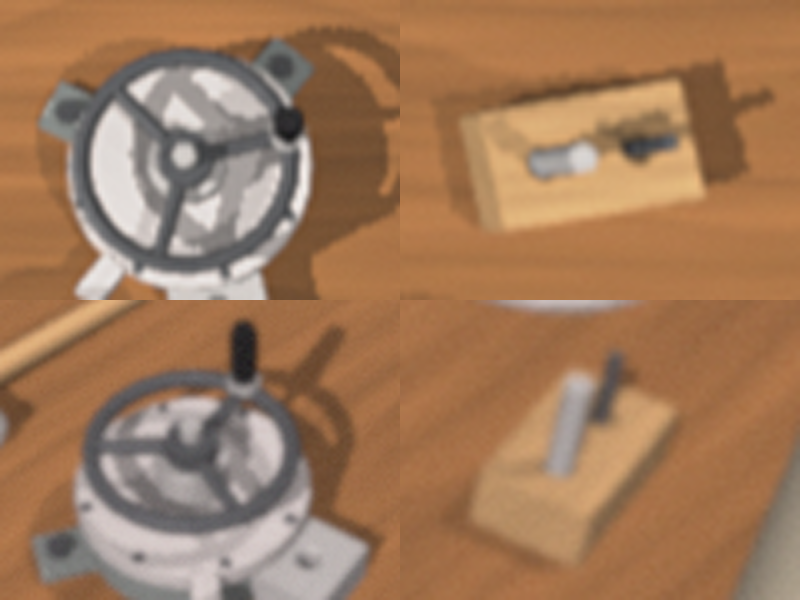

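```bash
python3 - <<'E'
from h import *
t=load("top0.npy");s=load("side0.npy")
P=lambda c,u,v,z:np.round(plane(c,u,v,z),4)
hub=[P(t,236,188.75,.105),P(s,242.9,201.1,.105)]
print("hub",hub);hd=[P(t,262.5,180.7,.155),P(s,258.3,168.5,.155)];print("handle",hd)
hol=P(s,276.5,237.1,.035);print("hole",hol, "topproj",proj(t,hol))
lug=[P(t,216,220,.057)];print("lug",lug)
print("pin",P(t,391.6,221.4,.1),P(s,376,140.6,.1)); print("drift",P(t,355+(626-400)/5,190+152/5,.04),P(t,355+277/5,190+142/5,.085),P(s,383,135.8,.085))
h=np.mean(hub,0)
for n,p in(("hd",np.mean(hd,0)),("hol",hol),("lug",lug[0])):
    d=p-h;print(n,np.degrees(np.arctan2(d[1],d[0])),np.hypot(*d[:2]))
for uv in((355+470-400-0,0),):pass
for u,v in((480,115),(680,80),(703,195),(495,228)):print("rk",P(t,355+(u-400)/5,190+v/5,.04))
E
```

```text
hub [array([0.5658, 0.0836, 0.105 ]), array([0.5636, 0.0871, 0.105 ])]
handle [array([0.5809, 0.0098, 0.155 ]), array([0.5835, 0.0156, 0.155 ])]
hole [0.4653 0.0664 0.035 ] topproj [242.78383638 225.57260785]
lug [array([0.4802, 0.1437, 0.057 ])]
pin [ 0.477 -0.35   0.1  ] [ 0.4797 -0.3486  0.1   ]
drift [ 0.4831 -0.3977  0.04  ] [ 0.4865 -0.4089  0.085 ] [ 0.4878 -0.3991  0.085 ]
hd -76.45655131203283 0.0747279900706556
hol -169.2064318279558 0.10119022927140742
lug 145.37365853807435 0.10268871651744409
rk [ 0.5044 -0.3128  0.04  ]
rk [ 0.5258 -0.4317  0.04  ]
rk [ 0.4581 -0.4415  0.04  ]
rk [ 0.4381 -0.319   0.04  ]
```

```bash
cat >> h.py <<'E'
def down(yaw):  # tool z down, tool y (closing line) along bearing yaw deg
    a=np.radians(yaw); y=np.array([np.cos(a),np.sin(a),0]); z=np.array([0,0,-1.]); return np.column_stack([np.cross(y,z),y,z])
def wcam(robot):
    o=robot.get_obs(); c=robot.camera("wrist"); T=np.eye(4);T[:3,:3]=o["eef_rot"];T[:3,3]=o["position"]
    M=np.linalg.inv(T@np.array(c["T_tool_cam"])); c["R"],c["t"]=M[:3,:3],M[:3,3]; return c
E
python3 - <<'E'
from h import *
from cell import robot
for yaw in(55,-125):
    for p in((.50,.07,.33),(.582,.0127,.114),(.635,.11,.114)):
        print(yaw,p,np.round(robot.inverse_kinematics(np.array(p),down(yaw)),0))
for yaw in (10,-170): print("pin",np.round(robot.inverse_kinematics(np.array([.478,-.349,.1]),down(yaw)),0))
for yaw in (101,-79): print("hole",np.round(robot.inverse_kinematics(np.array([.465,.066,.1]),down(yaw)),0))
robot.move_l([.15,-.555,.30],max_speed=.3)
robot.move_to(np.array([.50,.06,.32]),down(-79))
robot.hold(.3)
c=wcam(robot);np.save("w1.npy",c,allow_pickle=True);cv2.imwrite("pics/w1.png",c["pixels"][:,:,::-1]);print(np.round(c["T_tool_cam"],3),robot.get_obs()["time"],c["fx"])
E
```

```text
55 (0.5, 0.07, 0.33) [  0.   7.  80.  -0.  93. -55.]
55 (0.582, 0.0127, 0.114) [ -6.  20.  94.  -0.  66. -61.]
55 (0.635, 0.11, 0.114) [  4.  25.  85.  -0.  70. -51.]
-125 (0.5, 0.07, 0.33) [  0.   7.  80.  -0.  93. 125.]
-125 (0.582, 0.0127, 0.114) [ -6.  20.  94.  -0.  66. 119.]
-125 (0.635, 0.11, 0.114) [  4.  25.  85.  -0.  70. 129.]
pin [-43.  22.  93.  -0.  65. -53.]
pin [-43.  22.  93.  -0.  65. 127.]
hole [  -0.   12.  108.   -0.   60. -101.]
hole [ -0.  12. 108.  -0.  60.  79.]
[[ 0.001 -0.957 -0.29   0.075]
 [ 1.     0.001  0.001  0.   ]
 [-0.    -0.29   0.957 -0.168]
 [ 0.     0.     0.     1.   ]] 3.425 303.2383964230729
```

View pics/w1.png

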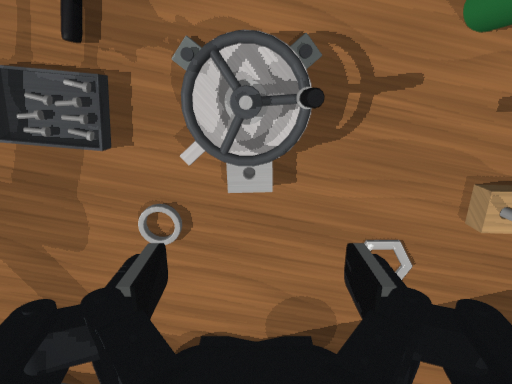

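The wrist view shows the hole at (249,173), the hub at (246,102), the handle top at about (314,97) and the lug at (193,152). I'll refine these, grip the handle and crank.

```bash
python3 - <<'E'
from h import *
from cell import robot
c=load("w1.npy");g=cv2.cvtColor(c["pixels"],cv2.COLOR_RGB2GRAY)
w=g[165:181,241:257];m=(w<(int(w.max())+int(w.min()))/2).astype(np.uint8)
n,l,st,ce=cv2.connectedComponentsWithStats(m);k=l[8,8];hp=ce[k]+[241,165];print("hole px",hp,st[k])
hole=plane(c,*hp,.035);hub=plane(c,246,102,.105);hd=plane(c,314,97,.155);lug=plane(c,193,153,.057)
for q in(hole,hub,hd,lug):
    d=q-hub;print(np.round(q,4),np.hypot(*d[:2]),np.degrees(np.arctan2(d[1],d[0])))
H=np.array([.582,.0127])
robot.move_to(np.array([*H,.26]),down(55)); robot.move_l([*H,.114],max_speed=.12)
robot.gripper_close(effort=50); o=robot.get_obs()
print(o["position"],o["force"],o["gripper_width"],o["grip_force"],o["time"])
E
```

```text
hole px [248.52173913 172.54782609] [  2   2  12  12 115]
[0.4641 0.0633 0.035 ] 0.10474463098964008 -168.52420036584988
[0.5668 0.0842 0.105 ] 0.0 0.0
[0.5862 0.0136 0.155 ] 0.07317455982601498 -74.56624613260728
[0.4825 0.1472 0.057 ] 0.10526509750035175 143.21864301995484
[0.58227254 0.0129394  0.11443248] [-0.92985862  1.23108634  3.27735597] 0.23030713413397175 48.78342032432556 7.4833
```

```bash
cat >> h.py <<'E'
HUB=np.array([.566,.0845])
def polar(o):
    d=o["position"][:2]-HUB; return np.arctan2(d[1],d[0]),np.hypot(*d)
def ft(o,b):  # force by tool on handle: radial, tangential(acw)
    f=-o["force"][:2]; return f@[np.cos(b),np.sin(b)],f@[-np.sin(b),np.cos(b)]
E
python3 - <<'E'
from h import *
from cell import robot
b,r=polar(robot.get_obs());b0=b;eng=None
for i in range(60):
    b+=np.radians(5)
    robot.move_l([*(HUB+r*np.array([np.cos(b),np.sin(b)])),.114],max_speed=.06)
    o=robot.get_obs();fr,ftan=ft(o,b)
    print(f"{np.degrees(b):.0f} r{r*1e3:.1f} fr{fr:.1f} ft{ftan:.1f} fz{o['force'][2]:.1f} t{o['time']:.1f}")
    r-=np.clip(fr*1e-4,-1e-3,1e-3)
    if eng is None and ftan>3: eng=b
    if abs(fr)>25 or ftan>25 or (eng is not None and b-eng>1.42): break
print(np.degrees([b0,eng or 0]))
E
```

```text
-72 r73.4 fr1.5 ft0.9 fz5.9 t7.7
-67 r73.2 fr0.7 ft0.2 fz4.8 t8.0
-62 r73.2 fr0.4 ft1.3 fz5.0 t8.3
-57 r73.1 fr0.9 ft1.3 fz5.3 t8.5
-52 r73.0 fr1.5 ft0.9 fz5.5 t8.8
-47 r72.9 fr1.5 ft1.0 fz4.7 t9.0
-42 r72.7 fr0.6 ft0.0 fz5.2 t9.3
-37 r72.7 fr1.2 ft0.8 fz4.7 t9.6
-32 r72.6 fr0.5 ft1.9 fz4.9 t9.8
-27 r72.5 fr-0.1 ft1.2 fz4.9 t10.1
-22 r72.5 fr0.8 ft1.5 fz4.4 t10.3
-17 r72.4 fr0.3 ft1.2 fz5.6 t10.6
-12 r72.4 fr1.6 ft0.7 fz4.7 t10.8
-7 r72.3 fr-2.8 ft1.9 fz4.7 t11.1
-2 r72.5 fr-0.4 ft1.2 fz5.0 t11.4
3 r72.6 fr-0.9 ft0.9 fz5.8 t11.6
8 r72.7 fr-1.5 ft1.8 fz4.8 t11.9
13 r72.8 fr-1.7 ft1.9 fz5.4 t12.1
18 r73.0 fr-0.8 ft1.3 fz5.2 t12.4
23 r73.1 fr-0.9 ft1.7 fz5.2 t12.7
28 r73.2 fr-1.8 ft1.4 fz5.5 t12.9
33 r73.3 fr-1.5 ft1.4 fz5.4 t13.2
38 r73.5 fr-2.5 ft1.9 fz6.0 t13.4
43 r73.7 fr-1.1 ft0.4 fz5.8 t13.7
48 r73.8 fr-2.8 ft0.9 fz5.1 t13.9
53 r74.1 fr-1.5 ft0.1 fz5.7 t14.2
58 r74.3 fr-1.8 ft4.9 fz4.0 t14.5
63 r74.4 fr0.6 ft15.9 fz-1.1 t14.7
68 r74.4 fr3.2 ft28.5 fz-8.3 t15.0
[-77.18905702  57.81094298]
```

```bash
python3 - <<'E'
from h import *
from cell import robot
b,r=polar(robot.get_obs());b-=np.radians(8)
robot.move_l([*(HUB+r*np.array([np.cos(b),np.sin(b)])),.114],max_speed=.06)
print(robot.get_obs()["force"],np.degrees(polar(robot.get_obs())[0]))
robot.gripper_open();p=robot.get_obs()["position"]; robot.move_l([p[0],p[1],.24],max_speed=.25)
robot.move_to(np.array([.478,-.349,.20]),down(10));robot.hold(.2)
c=wcam(robot);np.save("w2.npy",c,allow_pickle=True);cv2.imwrite("pics/w2.png",c["pixels"][:,:,::-1]);print(robot.get_obs()["time"], proj(c,np.array([.478,-.349,.1])))
t=robot.camera("top");np.save("top1.npy",t,allow_pickle=True)
cv2.imwrite("pics/two.png",np.hstack([cv2.resize(c["pixels"],(480,360))[:,:,::-1],cv2.resize(t["pixels"][150:250,190:290],(320,360),interpolation=2)[:,:,::-1][:360]]))
E
```

```text
[ 0.30582277 -0.67888198  7.50183498] 49.81292049352908
18.925 [254.1912982  182.95531686]
```

View pics/two.png

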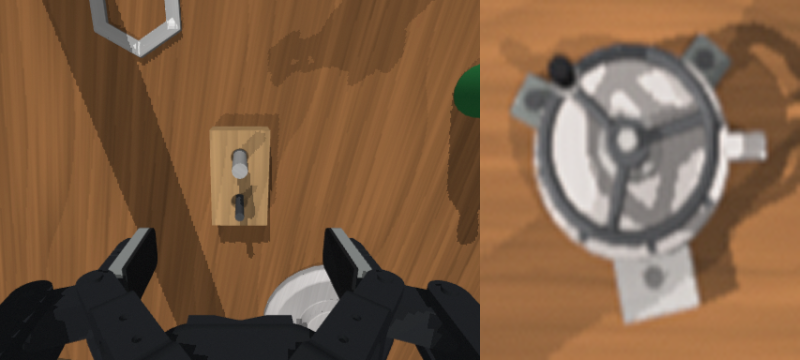

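Pin top is at (256,182) in the wrist view, within about 1 mm of my estimate. The lug is well past the hole, near the plate's limit. Next I grasp the pin, then compare its foot with the hole in one view.

```bash
python3 - <<'E'
from h import *
from cell import robot
c=load("w2.npy");P=plane(c,256,182.4,.1);print(P)
xy=(P[:2]+[.478,-.349])/2
robot.move_l([*xy,.066],max_speed=.12)
robot.gripper_close(effort=60);o=robot.get_obs();print(o["position"],o["force"],o["gripper_width"],o["grip_force"])
robot.move_l([*xy,.16],max_speed=.12);robot.hold(.2)
o=robot.get_obs();print("lifted",o["force"],o["gripper_width"])
robot.move_to(np.array([.4641,.0633,.125]),down(101));robot.hold(.3)
c=wcam(robot);np.save("w3.npy",c,allow_pickle=True);print(robot.get_obs()["time"],robot.get_obs()["position"],proj(c,np.array([.4641,.0633,.035])),proj(c,np.array([.4641,.0633,.069])))
im=c["pixels"][:,:,::-1];cv2.imwrite("pics/w3.png",cv2.resize(im[130:310,156:356],None,fx=3,fy=3,interpolation=2))
E
```

```text
[ 0.47954125 -0.3481871   0.1       ]
[ 0.47894358 -0.34882728  0.06635424] [-1.76802264  0.06064029  2.25357612] 0.14302419812572706 58.55923891067505
lifted [ 0.09452718 -0.3385521  -1.784713  ] 0.14288311671448242
23.925 [0.46431682 0.06281535 0.12498312] [256.46898678 184.86653508] [256.56872105 196.84517033]
```

View pics/w3.png

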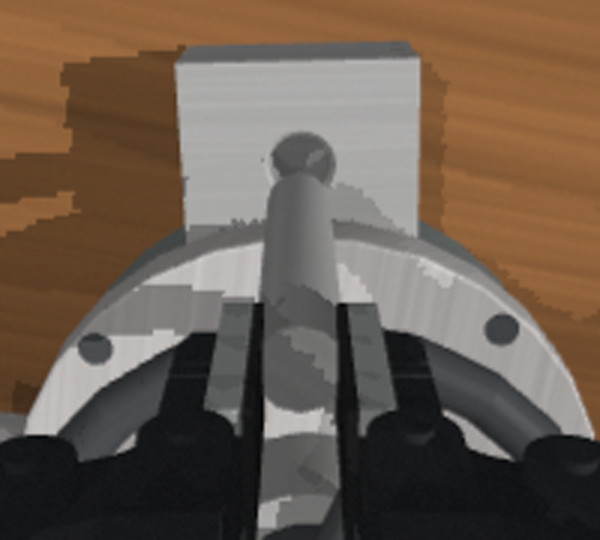

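The picture shows the held pin's foot (outer edge at about pixel (257,187.7)) just in front of the hole, whose centre is at about (257.1,184).

```bash
python3 - <<'E'
from h import *
from cell import robot
c=load("w3.npy")
hole=plane(c,257.1,184,.035);fe=plane(c,257,187.7,.0686)
o=robot.get_obs();out=o["eef_rot"][:,0];foot=fe-.008*out
print("hole",hole,"w1 est .4641 .0633; foot",foot,"tcp",o["position"],"foot-tcp in tool",o["eef_rot"].T@(foot-o["position"]))
tgt=o["position"][:2]+(hole-foot)[:2];print(tgt)
# descend till contact
z=.097
robot.move_l([*tgt,z],max_speed=.1);robot.hold(.3);f0=robot.get_obs()["force"].copy();print("f0",f0)
while z>.061:
    z-=.002;robot.move_l([*tgt,z],max_speed=.03);o=robot.get_obs()
    df=o["force"]-f0
    if df[2]>5: break
print(z,o["position"],df,o["torque"],o["time"])
E
```

```text
hole [0.46321155 0.06369514 0.035     ] w1 est .4641 .0633; foot [0.46472775 0.06374741 0.06860001] tcp [0.46431682 0.06281535 0.12498312] foot-tcp in tool [-0.00058031  0.00084055  0.05638307]
[0.46280063 0.06276308]
f0 [-0.15689998  0.22282164 -0.97093306]
0.06099999999999997 [0.46326235 0.06273546 0.06132846] [ 1.01977431 -0.17092254  2.56713039] [-0.0215612   0.00555373  0.01217216] 29.1583
```

The pin went straight home. Next: release it, regrip the handle and crank clockwise, slowly near the contact.

```bash
python3 - <<'E'
from h import *
from cell import robot
p=robot.get_obs()["position"]
robot.gripper_open();robot.move_l([p[0],p[1],.2],max_speed=.15)
b,r=np.radians(49.8),.0743
xy=HUB+r*np.array([np.cos(b),np.sin(b)])
robot.move_to(np.array([*xy,.24]),down(55))
c=robot.camera("side");np.save("s2.npy",c,allow_pickle=True)
cv2.imwrite("pics/s2.png",cv2.resize(c["pixels"][150:270,185:325,::-1],None,fx=4,fy=4,interpolation=2))
print(robot.get_obs()["time"],proj(c,np.array([.4637,.0635,.095])),proj(c,np.array([.4637,.0635,.035])))
robot.move_l([*xy,.114],max_speed=.12)
robot.gripper_close(effort=50)
b,r=polar(robot.get_obs())
while b>np.radians(-20):
    b-=np.radians(5);robot.move_l([*(HUB+r*np.array([np.cos(b),np.sin(b)])),.114],max_speed=.07)
    o=robot.get_obs();fr,f=ft(o,b);r-=np.clip(fr*1e-4,-1e-3,1e-3)
    if abs(f)>6:print("early");break
print(np.degrees(b),r,fr,f,o["time"])
E
```

```text
31.875 [278.58317476 221.02145   ] [277.77085925 236.83717067]
-20.38380175739109 0.07304408707628139 1.9537665038430643 -1.1639225995030615 37.1917
```

View pics/s2.png

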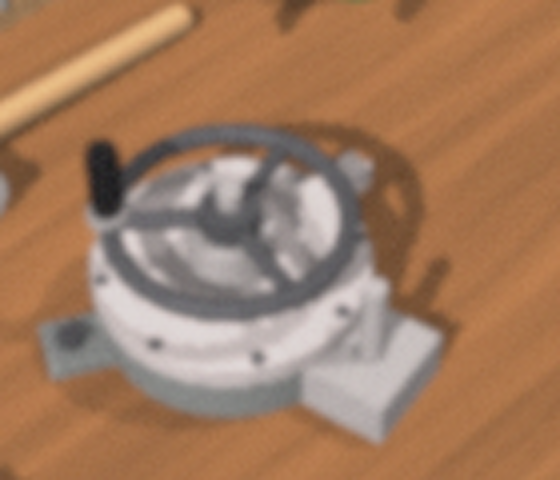

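The pin stands upright in the hole, its top at about (279,220) as predicted for fully home. Now the slow approach and the press.

```bash
python3 - <<'E'
from h import *
from cell import robot
b,r=polar(robot.get_obs());st=.0015;n=0
go=lambda b,v:robot.move_l([*(HUB+r*np.array([np.cos(b),np.sin(b)])),.114],max_speed=v)
def step(s,v=.02):
    global b,r
    b-=s/r;go(b,v);o=robot.get_obs();fr,f=ft(o,b);r-=np.clip(fr*1e-4,-5e-4,5e-4);return fr,f,o["time"]
f=0
for i in range(60):
    fr,f,t=step(.0015 if f>-3.5 else .0006)
    if f<-3 or i%6==0:print(f"{np.degrees(b):.1f} {fr:.1f} {f:.1f} {t:.1f}")
    if f<-12.3 or b<np.radians(-62) or t>58:break
for i in range(8):
    robot.hold(.1);fr,f=ft(robot.get_obs(),b);print("hold",round(f,1),round(robot.get_obs()["time"],1))
    if f>-11.5 and i<4: step(.0004)
E
```

```text
-21.5 2.0 -2.8 37.4
-22.6 1.0 -3.5 37.7
-23.8 1.3 -3.8 37.9
-25.5 0.9 -3.8 38.4
-25.9 0.6 -3.9 38.7
-26.4 1.5 -2.8 38.9
-27.6 0.8 -3.6 39.2
-28.1 0.2 -4.4 39.4
-28.6 -0.4 -3.7 39.7
-29.0 0.3 -4.2 39.9
-29.5 0.7 -3.4 40.2
-30.7 0.1 -4.7 40.4
-31.2 -1.2 -3.7 40.7
-31.7 -0.4 -3.4 40.9
-32.8 -0.6 -3.0 41.2
-34.0 -0.8 -4.1 41.4
-34.5 0.6 -4.7 41.7
-35.0 1.2 -3.4 41.9
-36.2 1.4 -3.4 42.2
-37.4 -0.4 -4.0 42.4
-37.8 0.5 -4.7 42.7
-38.3 0.0 -3.9 42.9
-38.8 0.6 -3.5 43.2
-39.3 -0.0 -3.4 43.4
-40.5 0.7 -3.1 43.7
-41.6 -1.1 -4.0 43.9
-42.1 0.1 -4.1 44.2
-42.6 -0.2 -5.8 44.4
-43.1 0.4 -7.3 44.7
-43.6 0.8 -7.8 44.9
-44.0 -0.5 -9.3 45.2
-44.5 0.1 -10.2 45.4
-45.0 0.4 -10.7 45.7
-45.5 -0.1 -12.4 45.9
hold -11.8 46.0
hold -11.8 46.1
hold -12.2 46.2
hold -12.5 46.3
hold -12.5 46.4
hold -12.0 46.5
hold -10.9 46.6
hold -12.3 46.7
```

The drag of about 4 N is visible, so the pin has about 6 N. I'll go up to about 15 N on the handle (8 N on the pin), hold, ease off and let go.

```bash
python3 - <<'E'
from h import *
from cell import robot
o=robot.get_obs();R0=np.linalg.norm(o["position"][:2]-HUB)
b,r=np.radians(-45.5),R0
# incremental from the present position: commanded target ~ last; step in 0.5 mm
go=lambda b:robot.move_l([*(HUB+r*np.array([np.cos(b),np.sin(b)])),.114],max_speed=.02)
F=lambda:np.mean([(robot.hold(.03),ft(robot.get_obs(),b)[1])[1] for _ in range(4)])
print("pos bearing",np.degrees(polar(o)[0]),R0)
f=F()
for i in range(10):
    if f<-14.3:break
    b-=.0005/r;go(b);f=F();print("press",round(f,1),round(np.degrees(b),2))
for i in range(4):robot.hold(.15);print("hold",round(F(),1))
for i in range(25):
    b+=.0007/r;go(b);f=F()
    if f>-3:break
print("eased",f,np.degrees(b),np.degrees(polar(robot.get_obs())[0]),robot.get_obs()["time"])
robot.gripper_open();p=robot.get_obs()["position"];robot.move_l([p[0],p[1],.26],max_speed=.12)
robot.hold(.2)
c=wcam(robot);t=robot.camera("side")
q=robot.camera("top")
z=lambda im,x,y,w,h:cv2.resize(im[y:y+h,x:x+w,::-1],(400,400),interpolation=2)
cv2.imwrite("pics/end.png",np.hstack([z(t["pixels"],185,150,130,130),z(q["pixels"],190,150,100,100)]))
print(robot.get_obs()["time"])
E
```

```text
pos bearing -41.923067017259235 0.07313134219474522
press -13.2 -45.89
press -14.8 -46.28
hold -14.0
hold -14.4
hold -14.3
hold -14.3
eased -2.4683043642705638 -41.34764039184892 -41.62521390606288 52.225
54.5917
```

View pics/end.png

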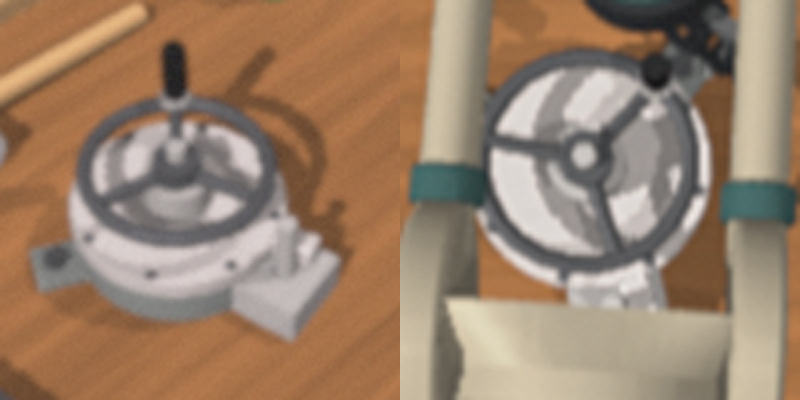

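The side view shows the pin upright at about (285,230) in the picture, with the lug against its far side. The handle has not moved back.

```bash
python3 -c "
from cell import robot
print(robot.hand_in())"
```

```text
the job is handed in; nothing more can be done
None
```

I handed the job in at about 55 s, but no verdict came back: the stop pin is home, the lug was held on it at an estimated 7 N (about 14.3 N on the handle) for roughly a second and left bearing with the slack taken up, though the first crank overshot to the plate's limit.

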